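Fit a clean filter in the bench dust extractor and set its airflow

ROBOT

A 7-joint arm with a two-finger parallel gripper is mounted at the origin on the work surface. World frame = base frame: x ahead of the robot, y to its left, z up, the work surface at z = 0. Lengths are in m, angles in rad, forces in N, time in s.
With the tool pointing down it reaches from about 0.425 to 0.8 m from the base axis. Payload 8.3 kg.
Tool frame: the origin (TCP) lies on the centre line of the jaws, within the pads' length; the fingertips stand 14 mm ahead of it and the grasp point (between the pads) lies 5 mm behind it (finger_overhang is the z of the fingertips in the tool frame, in m); z points along the fingers, y is the line along which they close (so a half turn about z gives the same grasp; the last joint's range is limited). The gripper opens to 85 mm and grips with 20 to 120 N. Pads are 22 mm wide; open, the fingers measure 114 mm over their backs; the gripper's body (76 mm by 85 mm) begins 54 mm behind the grasp point. The pads swing forward as they close: fully open they stand 13 mm farther back than shut.
Start: joints at [1.097, 0.383, 0.016, 1.37, -0.006, 1.388, -0.046], TCP at [0.25, -0.573, 0.245] pointing down, gripper open.
Joint ranges: [-2.95, 2.95], [-0.25, 2.06], [-1.52, 1.56], [0.18, 2.33], [-1.44, 4.58], [0.02, 2.06], [-3.01, 3.01]. Speed limits (rad/s): [2.39, 2.39, 3.01, 3.01, 3.14, 3.14, 3.14].

INTERFACE

Orientations are given as a unit quaternion [x, y, z, w].
In Python, from plant import * gives the robot as it stands.
- The arm moves only by the shell command python3 -m inch 'ROWS' [OPENING] [FORCE]. ROWS is JSON, a list that holds one entry, the list of rows, each a list of 6 numbers: the shift along the tool's x, y, z in m, then the turn, a rotation vector about the tool's x, y, z in rad. In form: [[[x, y, z, ax, ay, az], ...]]. A call has 1 to 5 rows; each row shifts and turns the commanded pose from where the row before left it, along the tool's axes as they then stand; what a row does not reach is not made up. A row lasts 1/10 s, in which the tool goes at most 50 mm and 8.59 degrees, less where a joint would pass 70% of its speed; a pose out of reach is approached as far as the arm can. A call with a gripper value outside its range is refused whole. OPENING is the gripper command: -1 is fully open, 1 is shut, values between are in proportion, set as the call begins (- or left out, the last holds). The fingers move at their own pace and stop on an object; FORCE is the grip in N (left out, the last holds). Time passes only in rows, so rows that do not move let the fingers close. It gives the time, the measured TCP pose, the force, the opening and the grip force at its end, in the units of the state.
- sense(): the state, without advancing time (a new reading comes with each control period).
- snapshot(name): name is "side" or "top"; returns a dict with "pixels" (400x640x3 uint8, red, green, blue), "depth" (400x640 float32, m along the optical axis (not along the pixel's ray), 0 where there is no reading), "intrinsics" (3x3 intrinsics, pixels), "eye" and "attitude" of the camera in the world. Camera axes: x right, y up, looking along -z (the intrinsics and any distortion apply to the point x, -y, -z); pixel columns grow to the right and rows downward; lengths in m; the calibration is good to about 2 mm. A picture is of the moment at which its call begins.
- job_done(): hands the job in; it is judged then, once.
The state is a dict: "time": time; "joint_pos": joint angles; "qvel": joint speeds; "tau": joint torques, N m; "ee_pos": TCP position; "tool_rot": TCP orientation; "contact_force": force on the tool from outside, world axes, zero at the start; "wrist_torque": the same for the moment, N m; "gripper_width": finger opening in m; "gripper_force": force on a finger pad.
Only numpy, scipy, OpenCV 4.12 (cv2) and the standard library are available. Lean on these libraries where they do the work, as an engineer would, in place of code of your own. Each camera call takes 0.05 s, during which the arm holds its last target. There are 200 camera calls.

TASK

Swing the extractor's orange-knobbed airflow lever fully shut against its stop at the red mark, and with the lever shut take the clean filter (white, with the blue grip tab) from the rack and slide it down into the blue-framed slot until its flange rests flat on the extractor. Then swing the lever until it points at the green marker, let go, and press the round blue start button right down and release it. Leave the used brown filter in the rack and do not shift the jar, the dental model or the bur tray.

Things in the scene. Friction and masses are not known exactly. Their poses are not given: they have to be found in the camera images.
- extractor: White bench dust extractor, a fixed box 220 (x) x 360 (y) x 100 mm tall; origin at the centre of its underside, z up, flat top at z = 100 mm. It stands anywhere on the mat, turned a little. On its top, in its own frame: slot centre at (0, 115), lever pivot at (50, -70), start button at (-78, 45) mm.
- slot (a point): Centre of the filter slot's mouth, level with the extractor's top; blue frame painted round it. Axes as the extractor's: slot 99 mm long (x), 15 mm wide (y), 80 mm deep, mouth chamfered 3 mm.
- airflow (a joint): Airflow lever, a flat steel arm on the extractor's top turning about a vertical pivot. 0 = shut (stop, thick red mark), growing clockwise seen from above to 1.571 rad = fully open (stop). At value q the arm points from the pivot towards angle 3.927 - q in the extractor's frame (from +x, counterclockwise). It stays where it is left; moving it takes about 1 N at the knob.
- lever_knob (a point): Point on the axis of the lever's upright orange knob, at the height to grip: the knob is a cylinder 20 mm in diameter, 80 mm from the pivot, whose top stands 56 mm and whose foot (top of the steel arm) 16 mm above the extractor's top; this point is 42 mm above the top. Its x axis points along the arm away from the pivot.
- setpoint (a joint): Angle of the green marker on the dial, on the same scale as the airflow lever: the lever is on the marker when both values are equal. The marker cannot be moved.
- marker_tip (a point): Inner tip of the green arrow-like marker lying flat on the extractor's top, 101 mm from the lever pivot, just beyond the lever's pointer. Its x axis points away from the pivot.
- start (a joint): Travel of the start button, 0 = up, 0.006 m = right down (about 4 N); it springs back.
- start_top (a point): Centre of the top face of the round blue start button, 28 mm in diameter, 22 mm above the extractor's top when up; it is pressed straight down, its grey collar is 44 mm wide and 12 mm tall.
- rack: Grey fixed filter rack, 126 (x) x 136 (y) x 45 mm tall, origin at the centre of its underside. Two slots along x at y = -35 and +35 mm, 35 mm deep (floor 10 mm above the table), hold the two filters upright; which filter is in which slot varies.
- clean_filter: Clean filter cassette: white with a blue tab, about 0.16 kg, a flat panel 96 (x) x 12 (y) x 70 mm tall, on top of it a flange 112 x 28 x 6 mm, and on that a central grip tab 40 (x) x 14 (y) x 36 mm tall; 112 mm in all. Symmetric under a half turn. Origin at the centre of its underside.
- clean_filter_flange (a point): Centre of the underside of the clean filter's flange, 70 mm above its underside; when the filter is home it meets point slot. Axes as the filter's.
- clean_filter_grip (a point): Centre of the clean filter's grip tab, 99 mm above its underside: the point to grip (23 mm above the flange's top face).
- used_filter: Used filter cassette, same shape, all brown; stays in the rack. Origin at the centre of its underside.
- jar: Pink jar with black cap, 48 mm in diameter, 60 mm tall, origin at the centre of its underside. Leave alone.
- model: Cream plaster dental model, 50 x 60 x 25 mm, origin at the centre of its underside. Leave alone.
- bur_tray: Low open white bur tray, 70 x 100 x 20 mm, origin at the centre of its underside. Leave alone.
Not all that is in view belongs to the job. Leave any purple or yellow look-alike of the clean_filter alone.

How it is judged:
By the outcome, as a careful person would: the job done as asked, in the order asked, and still so for the second after the job is handed in, with the robot touching nothing.
It also fails if it takes over 67 s, if anything falls off the work surface, if the arm or the gripper's body presses on something with over 40 N, if the wrist force passes 120 N, or if a joint passes its speed limit or range.

## Working session

There is one attempt and no reset: what is moved stays moved. The work goes in short steps, Python scripts to look and compute and a shell command to move; the robot and the scene stay as the last step left them, time stands still between calls to the robot, and variables do not carry over. Pictures are saved under pics/ and viewed, at most 10 in all, crops included, and the job is handed in when it is done.

```bash
mkdir -p pics; ls; cat > h.py <<'E'
from plant import *
import numpy as np, cv2
from scipy.spatial.transform import Rotation as R
def cam(n):
    s=snapshot(n); np.savez(f'/tmp/{n}.npz',**{k:np.asarray(v) for k,v in s.items()}); return s
def load(n): return dict(np.load(f'/tmp/{n}.npz'))
def rotm(a):
    a=np.asarray(a); return a if a.shape==(3,3) else R.from_quat(a).as_matrix()
def cloud(s):
    K=s['intrinsics'];d=s['depth'];v,u=np.mgrid[:400,:640]
    p=np.stack([(u-K[0,2])/K[0,0]*d,-(v-K[1,2])/K[1,1]*d,-d],-1)
    return p@rotm(s['attitude']).T+s['eye']
def ray(s,u,v,z):
    K=s['intrinsics'];r=rotm(s['attitude'])@np.array([(u-K[0,2])/K[0,0],-(v-K[1,2])/K[1,1],-1])
    e=np.asarray(s['eye']);return e+r*(z-e[2])/r[2]
E
python3 - <<'E'
from h import *
for n in('top','side'):
    s=cam(n); print({k:v for k,v in s.items() if k not in('pixels','depth')})
    cv2.imwrite(f'pics/{n}0.png',s['pixels'][:,:,::-1])
print(sense())
E
```

```text
pics
{'intrinsics': array([[510.93049604,   0.        , 324.10815307],
       [  0.        , 510.93049604, 192.1721241 ],
       [  0.        ,   0.        ,   1.        ]]), 'eye': array([0.11711142, 0.01522329, 1.57994543]), 'attitude': array([-0.07357289,  0.07529495,  0.71498654, -0.69116709])}
{'intrinsics': array([[384.09302182,   0.        , 318.57393752],
       [  0.        , 384.09302182, 199.61553388],
       [  0.        ,   0.        ,   1.        ]]), 'eye': array([0.22857313, 0.65859796, 0.94720636]), 'attitude': array([-0.05723872,  0.33129041,  0.92882011, -0.15576776])}
{'time': 0.1, 'joint_pos': array([ 1.09713148,  0.38419134,  0.0163708 ,  1.37104726, -0.00629783,
        1.38820004, -0.04652151]), 'qvel': array([-0.00118808, -0.00252279,  0.00133337, -0.00381215, -0.00033276,
        0.00018194,  0.00056744]), 'tau': array([ 2.44340292e-03, -6.29133296e+01,  8.47109612e-01, -3.72757459e+01,
        1.66627241e-02,  1.05329553e-02, -8.32220394e-05]), 'ee_pos': array([ 0.24943439, -0.57260047,  0.2443564 ]), 'tool_rot': array([ 9.78977954e-01,  2.03964111e-01, -1.97020882e-04, -8.76513934e-04]), 'contact_force': array([-0.30106205,  1.27448233,  0.32666273]), 'wrist_torque': array([ 0.03035852, -0.02984499,  0.04396586]), 'gripper_force': 0.0, 'gripper_width': 0.08572426602107987}
```

View pics/top0.png

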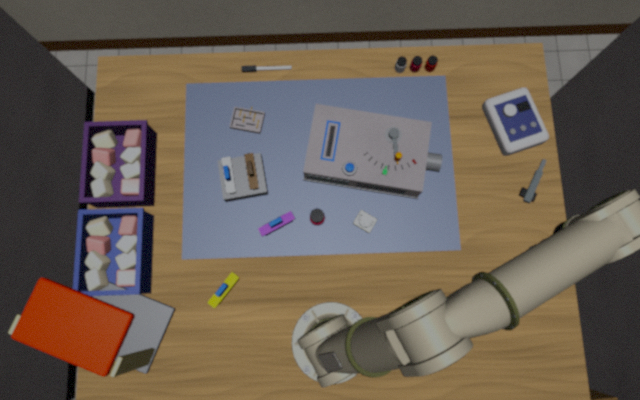

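View pics/side0.png

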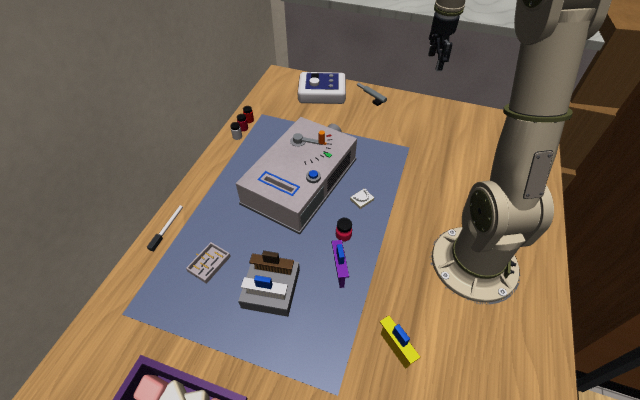

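The top view shows the extractor around (368,150), with the slot at (330,141), pivot at (394,133), knob at (398,156), green marker at (385,171) and button at (350,169). The rack is at (243,176).

Three things could be the clean filter:
- the white cassette with a blue tab in the rack, at (227,174)
- the purple one at (277,223)
- the yellow one at (223,290)

Only the white one in the rack fits the description. I'll confirm that in an enlarged crop.

```bash
python3 - <<'E'
from h import *
t=load('top')['pixels'];
a=cv2.resize(t[95:205,300:440],None,fx=5,fy=5,interpolation=cv2.INTER_CUBIC)
cv2.imwrite('pics/ext.png',a[:,:,::-1])
b=cv2.resize(t[145:205,210:275],None,fx=8,fy=8,interpolation=cv2.INTER_CUBIC)
cv2.imwrite('pics/rack.png',b[:,:,::-1])
P=cloud(load('top'))
for (u,v) in [(330,160),(360,150),(227,174),(252,172),(243,195),(394,133),(398,156),(350,169)]: print(u,v,P[v,u].round(4))
E
```

```text
330 160 [ 0.5315 -0.0148  0.1018]
360 150 [ 0.5607 -0.1065  0.0983]
227 174 [0.494  0.2903 0.12  ]
252 172 [0.4962 0.2159 0.1253]
243 195 [0.4452 0.255  0.0449]
394 133 [ 0.6023 -0.2085  0.124 ]
398 156 [ 0.5223 -0.2112  0.1534]
350 169 [ 0.4967 -0.0724  0.1205]
```

View pics/ext.png

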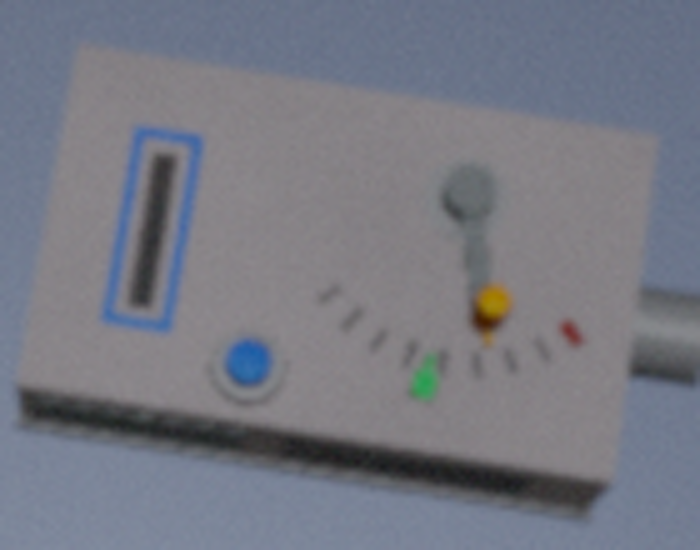

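View pics/rack.png

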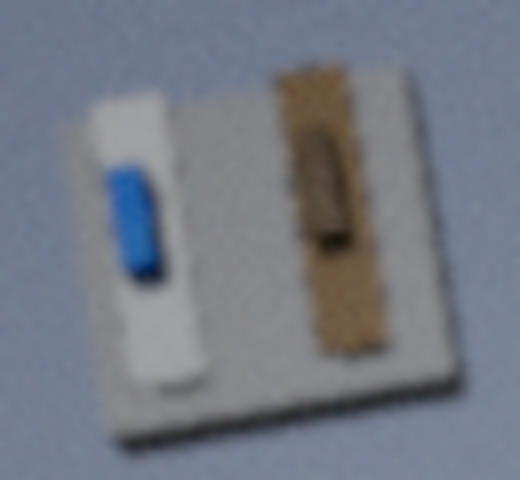

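The rack crop confirms it: a white cassette with a blue tab in the left slot (tab at crop (133,222)) and the brown one on the right. The extractor crop shows the blue frame centre at (153,229), button top at (249,361), hub at (469,190), knob at (493,302), green marker tip at (432,357) and red mark at (571,333).

```bash
cat > m.py <<'E'
from h import *
from scipy.optimize import least_squares
t=load('top');s=load('side');Pt=cloud(t);Ps=cloud(s)
def c(x,y,z,u0=300,v0=95,f=5): return ray(t,u0+(x+.5)/f-.5,v0+(y+.5)/f-.5,z)[:2]
loc=[(110,180),(110,-180),(-110,-180),(-110,180),(0,115),(-78,45)]
obs=[c(80,48,.1),c(657,135,.1),c(610,480,.1),c(20,388,.1),c(153.5,229,.1),c(249,361,.122)]
hsv=cv2.cvtColor(s['pixels'],cv2.COLOR_RGB2HSV)
def blob(x0,x1,y0,y1,h0,h1,sm=120):
    m=np.zeros((400,640),bool);q=hsv[y0:y1,x0:x1];m[y0:y1,x0:x1]=(q[...,0]>=h0)&(q[...,0]<=h1)&(q[...,1]>sm)
    return m
mf=blob(250,305,165,200,100,125); mf8=np.argwhere(mf)[:,::-1].astype(np.float32)
(cx,cy),_,_=cv2.minAreaRect(mf8)
mb=blob(303,325,165,185,100,125); bc=np.argwhere(mb).mean(0)[::-1]
print('side slot px',cx,cy,'button',bc)
loc2=[(0,115),(-78,45)]; obs2=[ray(s,cx,cy,.1)[:2],ray(s,*bc,.121)[:2]]
def fit(l,o):
    l=np.array(l)/1e3;o=np.array(o)
    def r(p):
        C,S=np.cos(p[2]),np.sin(p[2]);return (l@np.array([[C,S],[-S,C]])+p[:2]-o).ravel()
    q=least_squares(r,[.55,-.12,0]);return q.x,(q.fun.reshape(-1,2)*1e3).round(1)
p,r=fit(loc,obs);print('ext top',p,r.tolist())
C,S=np.cos(p[2]),np.sin(p[2]);Rm=np.array([[C,-S],[S,C]])
W=lambda x,y:p[:2]+Rm@np.array([x,y])/1e3
for l,o in zip(loc2,obs2):print('side',l,o,'pred',W(*l))
piv=W(50,-70)
def q_of(xy):
    d=Rm.T@(np.array(xy)-piv);return 3.927-(np.arctan2(d[1],d[0])%(2*np.pi)),np.hypot(*d)
print('slot',W(0,115),'piv',piv,'btn',W(-78,45),'redmark',q_of(c(571,333,.1)))
print('knob top',q_of(c(493,302,.156)),'pointer tip',q_of(c(487,341,.11)))
print('marker tip',q_of(c(432,357,.1)),'marker body',q_of(c(424,384,.1)))
mg=blob(310,345,140,165,40,85,100);gc=np.argwhere(mg).mean(0)[::-1];print('side green',gc,q_of(ray(s,*gc,.1)[:2]))
ht=cv2.cvtColor(t['pixels'],cv2.COLOR_RGB2HSV)[160:190,370:400];g=(ht[...,0]>40)&(ht[...,0]<85)&(ht[...,1]>90);gc=np.argwhere(g).mean(0)[::-1]+[370,160];print('top green',gc,q_of(ray(t,*gc,.1)[:2]))
# filter: flange corners, tab
fl=[c(x,y,.086,210,145,8) for x,y in((92,100),(162,95),(205,378),(133,385))]
print('flange',np.mean(fl,0),'yaw',np.degrees(np.arctan2(*(np.subtract(fl[0],fl[3])+np.subtract(fl[1],fl[2]))[::-1])))
mt=blob(252,275,272,292,100,125)
for n,P,m in(('side',Ps,mt),):
    k=m&(P[...,2]>.113);print(n,k.sum(),P[k].mean(0))
h2=cv2.cvtColor(t['pixels'],cv2.COLOR_RGB2HSV);m=np.zeros((400,640),bool);m[160:185,215:235]=((h2[...,0]>100)&(h2[...,0]<125)&(h2[...,1]>150))[160:185,215:235]
k=m&(Pt[...,2]>.113);print('top',k.sum(),Pt[k].mean(0)); 
rk=[c(x,y,.045,210,145,8) for x,y in((70,113),(405,70),(455,380),(115,440))];print('rack ctr',np.mean(rk,0),'yaw',np.degrees(np.arctan2(*(np.subtract(rk[0],rk[3])+np.subtract(rk[1],rk[2]))[::-1])))
E
python3 m.py
```

```text
side slot px 278.3459167480469 182.83905029296875 button [312.984375 173.9375  ]
ext top [ 0.57031758 -0.13041632 -0.19580756] [[1.9, 1.7], [0.3, -1.1], [-1.4, -2.9], [0.5, 2.2], [-0.8, 0.3], [-0.5, -0.3]]
side (0, 115) [ 0.59142457 -0.01748092] pred [ 0.59269183 -0.01761387]
side (-78, 45) [ 0.4997341 -0.0661882] pred [ 0.50256324 -0.07110065]
slot [ 0.59269183 -0.01761387] piv [ 0.60574301 -0.20880662] btn [ 0.50256324 -0.07110065] redmark (np.float64(0.0030147329242273813), np.float64(0.10330309041192973))
knob top (np.float64(0.5560104722489401), np.float64(0.08121464044449532)) pointer tip (np.float64(0.5360017855584851), np.float64(0.09211159803298041))
marker tip (np.float64(0.8587938918187765), np.float64(0.10172936045874127)) marker body (np.float64(0.8685963408858917), np.float64(0.11916995645895564))
side green [327.56 154.16] (np.float64(0.8381931379175849), np.float64(0.11757498771089543))
top green [384.69565217 170.73913043] (np.float64(0.8650805506815891), np.float64(0.11696756504859014))
flange [0.50154545 0.29356705] yaw 8.432596835545473
side 105 [0.49633476 0.29839861 0.12822016]
top 50 [0.49793829 0.29159479 0.12175746]
rack ctr [0.50623856 0.25732805] yaw 8.194703642680508
```

```bash
cat > go.py <<'E'
import sys; from h import *
# usage: go.py x y z yawdeg -> shift in tool axes (mm), turn deg ; or 'k q z' for knob
def knob(q,r=.08):
    a=3.927-q-.1958; return [.6057+r*np.cos(a),-.2088+r*np.sin(a)],np.degrees(a)-180
a=sys.argv[1:]
if a[0]=='k':
    xy,y=knob(float(a[1]));T=[*xy,float(a[2])]
else: T=list(map(float,a[:3]));y=float(a[3])
s=sense();M=R.from_quat(s['tool_rot']);G=R.from_euler('z',y,degrees=True)*R.from_quat([1,0,0,0])
print('t',round(s['time'],2),'pos',s['ee_pos'].round(4),'F',s['contact_force'].round(1),'w',round(s['gripper_width'],4))
print('target',np.round(T,4),'shift mm',(M.inv().apply(np.array(T)-s['ee_pos'])*1e3).round(1),'turn rotvec',(M.inv()*G).as_rotvec().round(4))
E
python3 go.py k 0.54 .22; python3 go.py k 0.54 .137
```

```text
t 0.1 pos [ 0.2494 -0.5726  0.2444] F [-0.3  1.3  0.3] w 0.0857
target [ 0.5258 -0.2128  0.22  ] shift mm [ 397.1 -219.5   24.7] turn rotvec [-0.0018  0.0004  0.3612]
t 0.1 pos [ 0.2494 -0.5726  0.2444] F [-0.3  1.3  0.3] w 0.0857
target [ 0.5258 -0.2128  0.137 ] shift mm [ 397.1 -219.3  107.7] turn rotvec [-0.0018  0.0004  0.3612]
```

```bash
python3 -m inch '[[[0.033,-0.018,0.002,0,0,0],[0.033,-0.018,0.002,0,0,0],[0.033,-0.018,0.002,0,0,0],[0.033,-0.018,0.002,0,0,0],[0.033,-0.018,0.002,0,0,0]]]' 0.0
python3 -m inch '[[[0.033,-0.018,0.002,0,0,0],[0.033,-0.018,0.002,0,0,0],[0.033,-0.018,0.002,0,0,0],[0.033,-0.018,0.002,0,0,0],[0.033,-0.018,0.002,0,0,0]]]'
python3 -m inch '[[[0.033,-0.018,0.002,0,0,0],[0.033,-0.018,0.002,0,0,0],[0,0,0,0,0,0.12],[0,0,0,0,0,0.12],[0,0,0,0,0,0.12]]]'
python3 -m inch '[[[0,0,0,0,0,0],[0,0,0,0,0,0]]]'
python3 go.py k 0.54 .137
```

```text
time: 0.6
ee_pos: [0.3655, -0.4231, 0.2348]
tool_rot: [0.979, 0.204, -0.0, -0.0]
contact_force: [0.5, 0.2, -0.2]
gripper_width: 0.0425
gripper_force: 0.0
time: 1.1
ee_pos: [0.4808, -0.2748, 0.2249]
tool_rot: [0.979, 0.204, -0.0, -0.0]
contact_force: [0.1, -0.3, -0.1]
gripper_width: 0.0426
gripper_force: 0.0
time: 1.6
ee_pos: [0.5263, -0.2163, 0.2207]
tool_rot: [1.0, 0.023, -0.001, -0.0]
contact_force: [0.5, -0.6, 0.2]
gripper_width: 0.043
gripper_force: 0.0
time: 1.8
ee_pos: [0.5262, -0.2167, 0.221]
tool_rot: [1.0, 0.027, -0.0, -0.0]
contact_force: [0.2, -0.2, -0.1]
gripper_width: 0.0428
gripper_force: 0.0
t 1.8 pos [ 0.5262 -0.2167  0.221 ] F [ 0.2 -0.2 -0.1] w 0.0428
target [ 0.5258 -0.2128  0.137 ] shift mm [-0.2 -4.  84. ] turn rotvec [-0.0003  0.0006  0.0047]
```

```bash
python3 -m inch '[[[0,-0.004,0.028,0,0,0],[0,0,0.028,0,0,0],[0,0,0.028,0,0,0],[0,0,0,0,0,0],[0,0,0,0,0,0]]]'
python3 -m inch '[[[0,0,0,0,0,0],[0,0,0,0,0,0],[0,0,0,0,0,0],[0,0,0,0,0,0]]]' 1 25
python3 go.py k 0.3 .137;python3 go.py k 0.0 .137
python3 - <<'E'
from h import *
s=cam('side');b=cv2.resize(s['pixels'][110:200,250:370],None,fx=6,fy=6,interpolation=cv2.INTER_CUBIC);cv2.imwrite('pics/grip.png',b[:,:,::-1])
E
```

```text
time: 2.3
ee_pos: [0.5261, -0.2128, 0.1376]
tool_rot: [1.0, 0.026, -0.0, -0.0]
contact_force: [0.8, 0.7, -0.0]
gripper_width: 0.0428
gripper_force: 0.0
time: 2.7
ee_pos: [0.5272, -0.2132, 0.1392]
tool_rot: [1.0, 0.025, 0.001, 0.001]
contact_force: [-1.4, -0.5, 7.3]
gripper_width: 0.0194
gripper_force: 25.8
t 2.7 pos [ 0.5272 -0.2132  0.1392] F [-1.4 -0.5  7.3] w 0.0194
target [ 0.529  -0.2316  0.137 ] shift mm [ 0.9 18.5  2.2] turn rotvec [ 0.0017 -0.0027 -0.2387]
t 2.7 pos [ 0.5272 -0.2132  0.1392] F [-1.4 -0.5  7.3] w 0.0194
target [ 0.5392 -0.2533  0.137 ] shift mm [ 9.9 40.6  2.3] turn rotvec [ 0.0021 -0.0025 -0.5387]
```

View pics/grip.png

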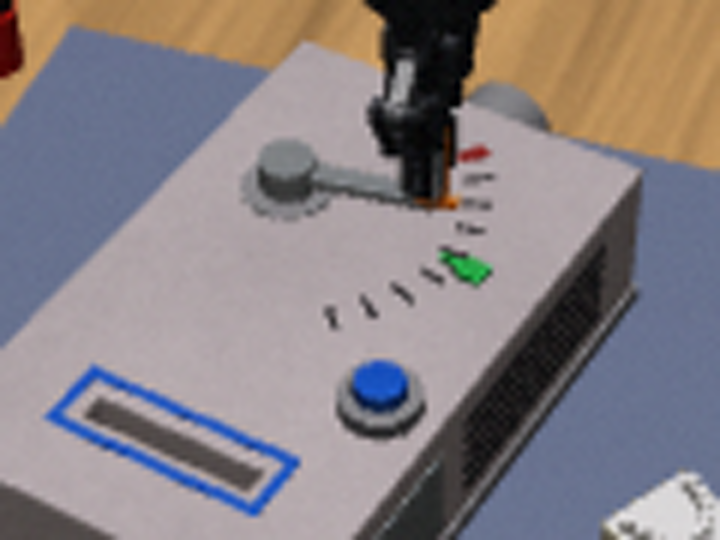

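```bash
python3 -m inch '[[[0.0005,0.0086,0,0,0,-0.108],[0.0005,0.0086,0,0,0,-0.108],[0.0005,0.0086,0,0,0,-0.108],[0.0005,0.0086,0,0,0,-0.108],[0,0,0,0,0,0]]]'
python3 -m inch '[[[0.0003,0.006,0,0,0,-0.075],[0,0,0,0,0,0],[0,0,0,0,0,0]]]'
python3 go.py k 0.0 .137
```

```text
time: 3.25
ee_pos: [0.5364, -0.2471, 0.1392]
tool_rot: [0.971, 0.241, 0.001, 0.001]
contact_force: [-1.1, -0.1, 9.4]
gripper_width: 0.0189
gripper_force: 26.1
time: 3.55
ee_pos: [0.5392, -0.2518, 0.1392]
tool_rot: [0.961, 0.275, 0.001, 0.001]
contact_force: [-2.1, 0.4, 7.5]
gripper_width: 0.0194
gripper_force: 25.9
t 3.55 pos [ 0.5392 -0.2518  0.1392] F [-2.1  0.4  7.5] w 0.0194
target [ 0.5392 -0.2533  0.137 ] shift mm [-0.8  1.3  2.2] turn rotvec [ 0.0027 -0.0013 -0.0319]
```

Now I'll creep on until the stop pushes back.

```bash
for i in 1; do python3 -m inch '[[[0,0.0015,0,0,0,-0.02],[0,0,0,0,0,0]]]'; python3 -m inch '[[[0,0.0015,0,0,0,0],[0,0,0,0,0,0]]]';python3 -m inch '[[[0,0.0015,0,0,0,0],[0,0,0,0,0,0]]]'; done; python3 go.py k 0.0 .137
```

```text
time: 3.75
ee_pos: [0.5399, -0.253, 0.1392]
tool_rot: [0.958, 0.285, 0.001, 0.001]
contact_force: [-1.9, -1.0, 7.1]
gripper_width: 0.0191
gripper_force: 25.9
time: 3.95
ee_pos: [0.5404, -0.2537, 0.1392]
tool_rot: [0.958, 0.285, 0.001, 0.001]
contact_force: [-3.6, 1.2, 8.7]
gripper_width: 0.0194
gripper_force: 26.1
time: 4.15
ee_pos: [0.5405, -0.2538, 0.1391]
tool_rot: [0.958, 0.285, -0.0, -0.0]
contact_force: [-9.2, 4.7, 13.1]
gripper_width: 0.0192
gripper_force: 26.5
t 4.15 pos [ 0.5405 -0.2538  0.1391] F [-9.2  4.7 13.1] w 0.0192
target [ 0.5392 -0.2533  0.137 ] shift mm [-0.8 -1.1  2.1] turn rotvec [-0.0008  0.0001 -0.0106]
```

```bash
python3 -m inch '[[[0,0,0,0,0,0],[0,0,0,0,0,0],[0,0,0,0,0,0]]]' 0 ; python3 -m inch '[[[0,0,-0.04,0,0,0],[0,0,-0.04,0,0,0],[0,0,-0.04,0,0,0],[0,0,0,0,0,0]]]';python3 go.py .4985 .293 .26 8.4
python3 - <<'E'
from h import *
t=cam('top');s=cam('side')
a=cv2.resize(t['pixels'][100:200,300:440],None,fx=4,fy=4,interpolation=cv2.INTER_CUBIC)
b=cv2.resize(s['pixels'][110:210,230:370],None,fx=4,fy=4,interpolation=cv2.INTER_CUBIC)
cv2.imwrite('pics/shut.png',np.hstack([a[:,-280:],b])[:,:,::-1][:,:800])
E
```

```text
time: 4.45
ee_pos: [0.5409, -0.2549, 0.1374]
tool_rot: [0.959, 0.285, 0.0, 0.0]
contact_force: [0.4, -0.1, 1.1]
gripper_width: 0.0427
gripper_force: 0.0
time: 4.85
ee_pos: [0.5434, -0.2556, 0.264]
tool_rot: [0.959, 0.285, 0.004, 0.003]
contact_force: [0.9, -0.1, -0.1]
gripper_width: 0.0426
gripper_force: 0.0
t 4.85 pos [ 0.5434 -0.2556  0.264 ] F [ 0.9 -0.1 -0.1] w 0.0426
target [0.4985 0.293  0.26  ] shift mm [ 262.  -484.1    1.3] turn rotvec [ 0.0075 -0.0077  0.4311]
```

View pics/shut.png

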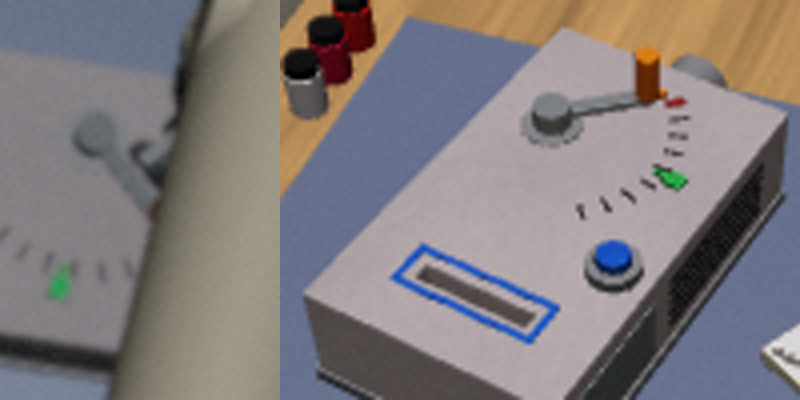

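The side view shows the lever shut: the knob is at crop (648,75) and the pointer is on the red mark (676,102). Next is the filter.

```bash
python3 -m inch '[[[0.022,-0.0403,0,0,0,0],[0.022,-0.0403,0,0,0,0],[0.022,-0.0403,0,0,0,0],[0.022,-0.0403,0,0,0,0],[0.022,-0.0403,0,0,0,0]]]'
python3 -m inch '[[[0.022,-0.0403,0,0,0,0],[0.022,-0.0403,0,0,0,0],[0.022,-0.0403,0,0,0,0],[0.022,-0.0403,0,0,0,0],[0.022,-0.0403,0,0,0,0]]]'
python3 -m inch '[[[0.022,-0.0403,0,0,0,0],[0.022,-0.0403,0,0,0,0],[0,0,0,0,0,0.144],[0,0,0,0,0,0.144],[0,0,0,0,0,0.144]]]'
python3 -m inch '[[[0,0,0,0,0,0],[0,0,0,0,0,0]]]'
python3 go.py .500 .2925 .18 8.4
python3 - <<'E'
from h import *
t=cam('top');s=cam('side')
a=cv2.resize(t['pixels'][130:230,190:290],None,fx=4,fy=4,interpolation=cv2.INTER_CUBIC)
b=cv2.resize(s['pixels'][220:320,220:320],None,fx=4,fy=4,interpolation=cv2.INTER_CUBIC)
cv2.imwrite('pics/abv.png',np.hstack([a,b])[:,:,::-1])
E
```

```text
time: 5.45
ee_pos: [0.5217, -0.0242, 0.2556]
tool_rot: [0.959, 0.285, -0.001, -0.0]
contact_force: [0.2, -0.2, 1.0]
gripper_width: 0.0427
gripper_force: 0.0
time: 5.95
ee_pos: [0.504, 0.2043, 0.2557]
tool_rot: [0.959, 0.285, -0.001, 0.0]
contact_force: [0.2, -0.9, 0.4]
gripper_width: 0.0427
gripper_force: 0.0
time: 6.45
ee_pos: [0.497, 0.2946, 0.2551]
tool_rot: [0.998, 0.07, -0.002, 0.001]
contact_force: [1.1, -0.5, -0.1]
gripper_width: 0.0429
gripper_force: 0.0
time: 6.65
ee_pos: [0.4974, 0.2943, 0.2562]
tool_rot: [0.997, 0.075, -0.001, 0.0]
contact_force: [0.3, -0.3, 0.5]
gripper_width: 0.0429
gripper_force: 0.0
t 6.65 pos [0.4974 0.2943 0.2562] F [ 0.3 -0.3  0.5] w 0.0429
target [0.5    0.2925 0.18  ] shift mm [ 2.4  2.1 76.2] turn rotvec [0.0006 0.0018 0.0036]
```

View pics/abv.png

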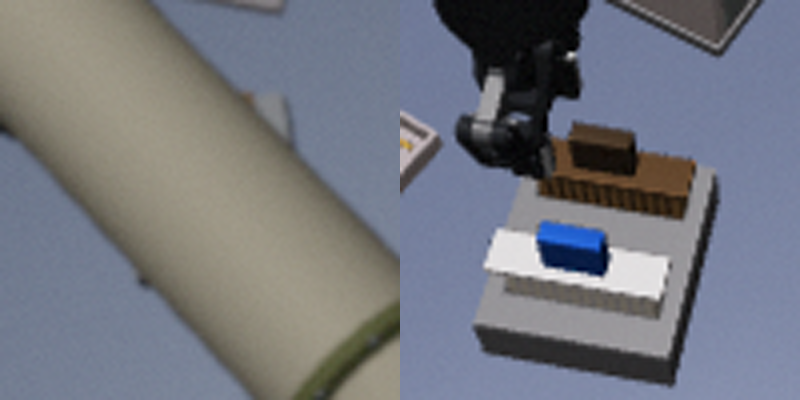

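Looking good: the blue tab is clear at side crop (572,247), and the jaws are above with room on both sides.

```bash
python3 -m inch '[[[0.0024,0.002,0.04,0,0,0],[0,0,0.04,0,0,0],[0,0,0.03,0,0,0],[0,0,0.02,0,0,0],[0,0,0.019,0,0,0]]]'; python3 -m inch '[[[0,0,0,0,0,0],[0,0,0,0,0,0]]]';python3 -m inch '[[[0,0,0,0,0,0],[0,0,0,0,0,0],[0,0,0,0,0,0],[0,0,0,0,0,0],[0,0,0,0,0,0]]]' 1 60; python3 go.py .500 .2925 .18 8.4
```

```text
time: 7.25
ee_pos: [0.5001, 0.2925, 0.1068]
tool_rot: [0.997, 0.074, -0.001, 0.0]
contact_force: [0.2, -0.3, 1.1]
gripper_width: 0.0424
gripper_force: 0.0
time: 7.45
ee_pos: [0.5005, 0.2929, 0.1086]
tool_rot: [0.997, 0.073, -0.0, -0.0]
contact_force: [-0.7, 0.1, -0.3]
gripper_width: 0.0429
gripper_force: 0.0
time: 7.95
ee_pos: [0.5014, 0.2934, 0.1098]
tool_rot: [0.997, 0.073, 0.001, -0.0]
contact_force: [0.2, -0.6, 6.5]
gripper_width: 0.013
gripper_force: 59.5
t 7.95 pos [0.5014 0.2934 0.1098] F [ 0.2 -0.6  6.5] w 0.013
target [0.5    0.2925 0.18  ] shift mm [ -1.3   0.6 -70.2] turn rotvec [-0.0008 -0.0026 -0.0008]
```

```bash
python3 -m inch '[[[0,0,-0.02,0,0,0],[0,0,-0.03,0,0,0],[0,0,-0.03,0,0,0],[0,0,-0.04,0,0,0],[0,0,-0.04,0,0,0]]]'; python3 -m inch '[[[0,0,0,0,0,0],[0,0,0,0,0,0]]]'
python3 go.py .5927 -.0176 .265 -11.2
python3 - <<'E'
from h import *
s=cam('side');b=cv2.resize(s['pixels'][170:320,200:350],None,fx=4,fy=4,interpolation=cv2.INTER_CUBIC);cv2.imwrite('pics/lift.png',b[:,:,::-1])
E
```

```text
time: 8.45
ee_pos: [0.5, 0.2926, 0.2696]
tool_rot: [0.997, 0.073, -0.0, 0.0]
contact_force: [1.1, -0.3, -1.2]
gripper_width: 0.0128
gripper_force: 58.6
time: 8.65
ee_pos: [0.5007, 0.2932, 0.2692]
tool_rot: [0.997, 0.073, 0.001, -0.0]
contact_force: [0.2, -0.2, -2.3]
gripper_width: 0.0128
gripper_force: 58.8
t 8.65 pos [0.5007 0.2932 0.2692] F [ 0.2 -0.2 -2.3] w 0.0128
target [ 0.5927 -0.0176  0.265 ] shift mm [ 45.8 320.9   4.1] turn rotvec [-0.0009 -0.0019  0.3415]
```

View pics/lift.png

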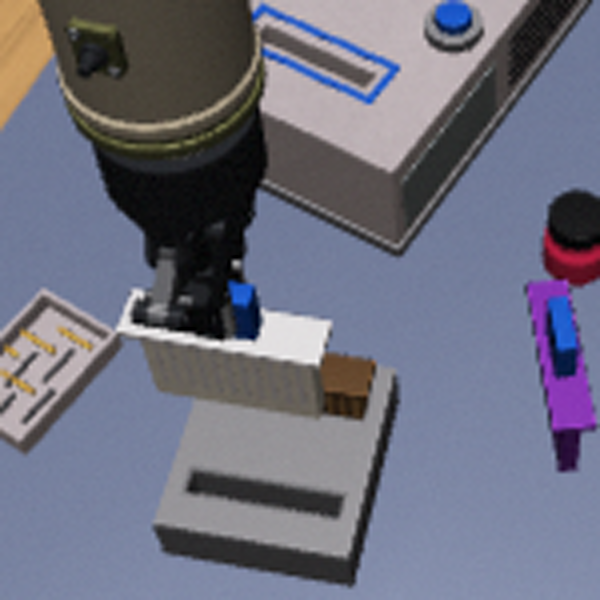

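The filter is held upright and clear of the rack, with flange-top corners in the crop at (133,290), (332,320), (325,358 at the lower edge) and (118,333). I'll check how it sits in the grip from those corners.

```bash
python3 - <<'E'
from h import *
s=load('side');se=sense();X=R.from_quat(se['tool_rot']).as_matrix()
f=lambda x,y:ray(s,200+(x+.5)/4-.5,170+(y+.5)/4-.5,.2454)
c=[f(*p) for p in((133,290),(332,320),(325,352),(118,333))]
for p in c: print(((p-se['ee_pos'])@X*1e3).round(1))
# rack slot mouth centre (empty slot) at z=.045
g=lambda x,y:ray(s,200+(x+.5)/4-.5,170+(y+.5)/4-.5,.045)
print('empty slot',np.mean([g(190,470),g(345,493),g(340,517),g(187,491)],0))
m=(np.abs(cloud(s)[...,2]-.2454)<.012);m[:, :210]=0;m[:,290:]=0;m[:230]=0;m[270:]=0
q=s['pixels'].astype(int);m&=(q.min(-1)>140);P=(cloud(s)[m]-se['ee_pos'])@X*1e3
print(m.sum(),P[:,0].min(),P[:,0].max(),P[:,1].min(),P[:,1].max())
E
```

```text
[54.  11.2 22.3]
[-56.6  12.6  22.3]
[-57.8  -7.1  22.3]
[ 53.  -16.2  22.3]
empty slot [0.49924837 0.29352431 0.045     ]
317 -56.51916101871429 55.84778955687995 -15.789343946129037 13.23122172392673
```

```bash
python3 -m inch '[[[0.0046,0.032,0,0,0,0],[0.0046,0.032,0,0,0,0],[0.0046,0.032,0,0,0,0],[0.0046,0.032,0,0,0,0],[0.0046,0.032,0,0,0,0]]]'
python3 -m inch '[[[0.0046,0.032,0,0,0,0],[0.0046,0.032,0,0,0,0],[0.0046,0.032,0,0,0,0],[0.0046,0.032,0,0,0,0],[0.0046,0.032,0,0,0,0]]]'
python3 -m inch '[[[0,0,0,0,0,0.114],[0,0,0,0,0,0.114],[0,0,0,0,0,0.114],[0,0,0,0,0,0],[0,0,0,0,0,0]]]'
python3 go.py .5922 -.0176 .210 -11.2
```

```text
time: 9.2
ee_pos: [0.5459, 0.1363, 0.2663]
tool_rot: [0.997, 0.073, -0.002, 0.0]
contact_force: [0.5, 0.4, -0.3]
gripper_width: 0.0131
gripper_force: 58.7
time: 9.7
ee_pos: [0.5918, -0.0184, 0.2661]
tool_rot: [0.997, 0.073, -0.002, -0.0]
contact_force: [0.6, -0.3, -0.5]
gripper_width: 0.013
gripper_force: 58.7
time: 10.2
ee_pos: [0.5919, -0.017, 0.2669]
tool_rot: [0.995, -0.096, -0.001, 0.0]
contact_force: [-0.4, 0.5, -0.8]
gripper_width: 0.0127
gripper_force: 58.8
t 10.2 pos [ 0.5919 -0.017   0.2669] F [-0.4  0.5 -0.8] w 0.0127
target [ 0.5922 -0.0176  0.21  ] shift mm [ 0.5  0.5 56.9] turn rotvec [0.0005 0.0024 0.0028]
```

```bash
python3 -m inch '[[[0,0.0005,0.02,0,0,0],[0,0,0.02,0,0,0],[0,0,0.015,0,0,0],[0,0,0,0,0,0],[0,0,0,0,0,0]]]'
python3 -m inch '[[[0,0,0.004,0,0,0],[0,0,0.004,0,0,0],[0,0,0,0,0,0]]]'
python3 -m inch '[[[0,0,0.004,0,0,0],[0,0,0,0,0,0]]]'
python3 -m inch '[[[0,0,0.003,0,0,0],[0,0,0,0,0,0]]]'
python3 go.py .5922 -.0176 .1298 -11.2
```

```text
time: 10.7
ee_pos: [0.5923, -0.0175, 0.2133]
tool_rot: [0.995, -0.097, -0.0, -0.0]
contact_force: [0.6, 0.6, -1.0]
gripper_width: 0.0131
gripper_force: 58.8
time: 11.0
ee_pos: [0.5923, -0.0175, 0.2051]
tool_rot: [0.995, -0.098, -0.0, 0.0]
contact_force: [0.1, -0.8, -1.5]
gripper_width: 0.013
gripper_force: 58.8
time: 11.2
ee_pos: [0.5922, -0.0175, 0.2009]
tool_rot: [0.995, -0.098, -0.0, 0.0]
contact_force: [-0.9, -0.1, -2.2]
gripper_width: 0.0129
gripper_force: 58.8
time: 11.4
ee_pos: [0.5925, -0.0175, 0.198]
tool_rot: [0.995, -0.098, 0.0, -0.0]
contact_force: [1.1, 0.5, -1.5]
gripper_width: 0.0132
gripper_force: 58.7
t 11.4 pos [ 0.5925 -0.0175  0.198 ] F [ 1.1  0.5 -1.5] w 0.0132
target [ 0.5922 -0.0176  0.1298] shift mm [-0.2  0.2 68.2] turn rotvec [-0.0001 -0.     -0.0006]
```

```bash
for i in 1 2 3; do :; done
python3 -m inch '[[[0,0,0.003,0,0,0],[0,0,0,0,0,0]]]' | grep -v tool
python3 -m inch '[[[0,0,0.003,0,0,0],[0,0,0,0,0,0]]]'| grep -v tool
python3 -m inch '[[[0,0,0.004,0,0,0],[0,0,0.004,0,0,0],[0,0,0,0,0,0]]]'| grep -v tool
```

```text
time: 11.6
ee_pos: [0.5925, -0.0175, 0.195]
contact_force: [0.6, -0.6, -2.6]
gripper_width: 0.0128
gripper_force: 58.7
time: 11.8
ee_pos: [0.5924, -0.0175, 0.192]
contact_force: [0.4, -0.4, -1.8]
gripper_width: 0.0132
gripper_force: 58.7
time: 12.1
ee_pos: [0.5924, -0.0176, 0.1837]
contact_force: [0.9, 0.0, -1.9]
gripper_width: 0.0127
gripper_force: 58.7
```

It has entered freely; lowering on to the flange.

```bash

python3 -m inch '[[[0,0,0.01,0,0,0],[0,0,0.01,0,0,0],[0,0,0.01,0,0,0],[0,0,0,0,0,0]]]'| grep -v tool
python3 -m inch '[[[0,0,0.008,0,0,0],[0,0,0.006,0,0,0],[0,0,0,0,0,0]]]'| grep -v tool
python3 -m inch '[[[0,0,0.003,0,0,0],[0,0,0.003,0,0,0],[0,0,0,0,0,0]]]'| grep -v tool
```

```text
time: 12.5
ee_pos: [0.5923, -0.0177, 0.1524]
contact_force: [3.7, -0.9, -2.3]
gripper_width: 0.0131
gripper_force: 58.6
time: 12.8
ee_pos: [0.5923, -0.0176, 0.1393]
contact_force: [3.6, -0.8, -2.8]
gripper_width: 0.0133
gripper_force: 58.6
time: 13.1
ee_pos: [0.5924, -0.0175, 0.1341]
contact_force: [2.9, -0.2, -3.8]
gripper_width: 0.013
gripper_force: 58.7
```

```bash

python3 -m inch '[[[0,0,0.002,0,0,0],[0,0,0,0,0,0]]]'| grep -E 'pos|contact'
python3 -m inch '[[[0,0,0.0015,0,0,0],[0,0,0,0,0,0]]]'| grep -E 'pos|contact'
python3 -m inch '[[[0,0,0.0015,0,0,0],[0,0,0,0,0,0]]]'| grep -E 'pos|contact'
python3 -m inch '[[[0,0,0.0015,0,0,0],[0,0,0,0,0,0]]]'| grep -E 'pos|contact'
```

```text
ee_pos: [0.5924, -0.0175, 0.1322]
contact_force: [3.3, -1.2, -2.5]
ee_pos: [0.5924, -0.0175, 0.1308]
contact_force: [2.8, -0.4, -1.7]
ee_pos: [0.5925, -0.0175, 0.1298]
contact_force: [0.7, -1.4, 3.8]
ee_pos: [0.5925, -0.0175, 0.1298]
contact_force: [-4.9, -1.2, 16.0]
```

Seated: the tool stopped at the predicted height with a 16 N reaction. Release, lift and look.

```bash

python3 -m inch '[[[0,0,0,0,0,0],[0,0,0,0,0,0],[0,0,0,0,0,0]]]' 0.1| grep -E 'pos|contact|width'
python3 -m inch '[[[0,0,-0.02,0,0,0],[0,0,-0.03,0,0,0],[0,0,-0.04,0,0,0],[0,0,-0.03,0,0,0],[0,0,0,0,0,0]]]' | grep -E 'pos|contact|width'
python3 go.py k 0 .22
python3 - <<'E'
from h import *
s=cam('side');b=cv2.resize(s['pixels'][110:230,220:380],None,fx=5,fy=5,interpolation=cv2.INTER_CUBIC);cv2.imwrite('pics/ins.png',b[:,:,::-1])
E
```

```text
ee_pos: [0.5919, -0.0174, 0.1272]
contact_force: [0.5, -0.0, -0.4]
gripper_width: 0.0383
ee_pos: [0.5944, -0.0171, 0.2528]
contact_force: [0.1, 0.1, 0.6]
gripper_width: 0.0384
t 14.7 pos [ 0.5944 -0.0171  0.2528] F [0.1 0.1 0.6] w 0.0384
target [ 0.5392 -0.2533  0.22  ] shift mm [ -8.3 242.4  32.3] turn rotvec [ 0.0015 -0.0076 -0.7857]
```

View pics/ins.png

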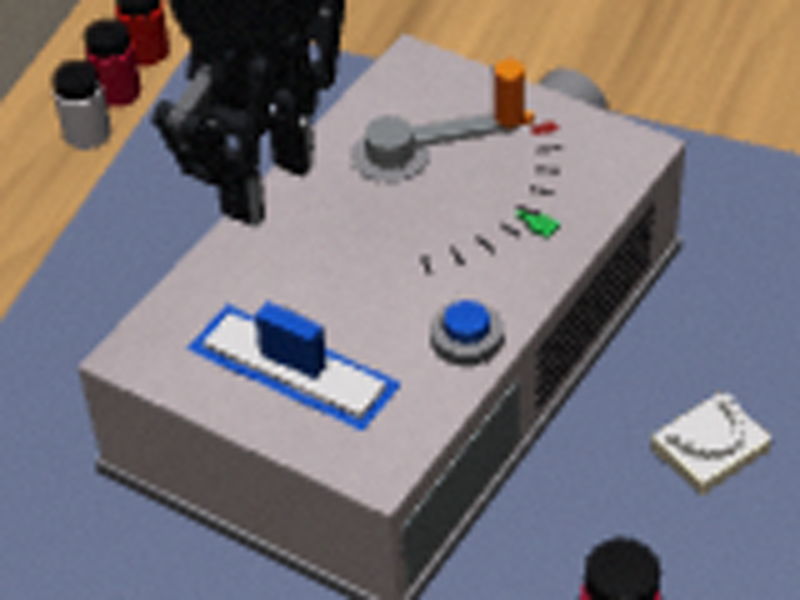

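The filter sits flat inside the blue frame (tab at crop (290,338)), and the lever is still at the red mark. Back to the knob.

```bash

python3 -m inch '[[[-0.0014,0.0404,0,0,0,0],[-0.0014,0.0404,0,0,0,0],[-0.0014,0.0404,0,0,0,0],[-0.0014,0.0404,0,0,0,0],[-0.0014,0.0404,0,0,0,0]]]' 0.0 | grep -E 'pos|contact'
python3 -m inch '[[[-0.0014,0.0404,0,0,0,-0.13],[0,0,0,0,0,-0.13],[0,0,0,0,0,-0.13],[0,0,0,0,0,-0.13],[0,0,0,0,0,-0.13]]]' | grep -E 'pos|contact'
python3 -m inch '[[[0,0,0.016,0,0,-0.13],[0,0,0.016,0,0,0],[0,0,0,0,0,0]]]' | grep -E 'pos|contact'
python3 go.py .5398 -.2535 .138 33.8
```

```text
ee_pos: [0.5449, -0.2155, 0.2461]
contact_force: [1.2, -0.4, -0.6]
ee_pos: [0.5362, -0.2534, 0.2459]
contact_force: [-0.4, 0.1, -0.5]
ee_pos: [0.535, -0.2529, 0.2118]
contact_force: [-0.3, 0.9, -0.5]
t 16.05 pos [ 0.535  -0.2529  0.2118] F [-0.3  0.9 -0.5] w 0.0427
target [ 0.5398 -0.2535  0.138 ] shift mm [ 4.   3.6 73.8] turn rotvec [-0.0059  0.0035 -0.0062]
```

```bash

python3 -m inch '[[[0.004,0.0036,0.025,0,0,0],[0,0,0.025,0,0,0],[0,0,0.0235,0,0,0],[0,0,0,0,0,0],[0,0,0,0,0,0]]]' | grep -E 'pos|contact'
python3 -m inch '[[[0,0,0,0,0,0],[0,0,0,0,0,0],[0,0,0,0,0,0],[0,0,0,0,0,0]]]' 1 25| grep -E 'pos|contact|width'
python3 -m inch '[[[0.0005,-0.0086,0,0,0,0.108],[0.0005,-0.0086,0,0,0,0.108],[0.0005,-0.0086,0,0,0,0.108],[0.0005,-0.0086,0,0,0,0.108],[0,0,0,0,0,0]]]'| grep -E 'pos|contact'
python3 -m inch '[[[0.0005,-0.0086,0,0,0,0.108],[0.0005,-0.0086,0,0,0,0.108],[0.0005,-0.0086,0,0,0,0.108],[0,0,0,0,0,0],[0,0,0,0,0,0]]]'| grep -E 'pos|contact'
python3 go.py k 0.86 .138
python3 - <<'E'
from h import *
d=sense()['ee_pos'][:2]-[.6057,-.2088];print('q',3.927-.1958-np.arctan2(d[1],d[0])%(2*np.pi),np.hypot(*d))
E
```

```text
ee_pos: [0.5421, -0.2543, 0.1426]
contact_force: [-0.3, 0.9, 1.0]
ee_pos: [0.542, -0.2529, 0.1442]
contact_force: [-7.8, 5.9, 8.4]
gripper_width: 0.0188
ee_pos: [0.5301, -0.2223, 0.1442]
contact_force: [-4.0, -1.1, 4.9]
ee_pos: [0.5305, -0.1966, 0.1441]
contact_force: [-6.7, 2.2, 8.7]
t 17.95 pos [ 0.5305 -0.1966  0.1441] F [-6.7  2.2  8.7] w 0.019
target [ 0.5286 -0.1874  0.138 ] shift mm [-3.4 -8.7  6.1] turn rotvec [ 0.0003 -0.0008  0.1002]
q 0.7500522860062593 0.07617362694774421
```

```bash

python3 -m inch '[[[-0.003,-0.0042,0,0,0,0.053],[0,-0.0042,0,0,0,0.053],[0,0,0,0,0,0],[0,0,0,0,0,0]]]'| grep -E 'pos|contact'
python3 - <<'E'
from h import *
d=sense()['ee_pos'][:2]-[.6057,-.2088];print('q',3.927-.1958-np.arctan2(d[1],d[0])%(2*np.pi),np.hypot(*d))
E
python3 -m inch '[[[0,0,0,0,0,0],[0,0,0,0,0,0],[0,0,0,0,0,0]]]' 0| grep -E 'pos|contact'
python3 -m inch '[[[0,0,-0.04,0,0,0],[0,0,-0.04,0,0,0],[0,0,-0.04,0,0,0],[0,0,0,0,0,0]]]'| grep -E 'pos|contact'
python3 - <<'E'
from h import *
s=cam('side');t=cam('top')
b=cv2.resize(s['pixels'][115:175,275:355],None,fx=10,fy=10,interpolation=cv2.INTER_CUBIC);cv2.imwrite('pics/set.png',b[:,:,::-1])
def q_of(xy):
    d=np.asarray(xy)[:2]-[.6057,-.2088];return 3.927-.1958-np.arctan2(d[1],d[0])%(2*np.pi),np.hypot(*d)
h=cv2.cvtColor(s['pixels'],cv2.COLOR_RGB2HSV)[115:175,290:350]
for n,m,z in(('orange',(h[...,0]>=5)&(h[...,0]<25)&(h[...,1]>150),.136),('green',(h[...,0]>40)&(h[...,0]<85)&(h[...,1]>100),.1)):
    c=np.argwhere(m).mean(0)[::-1]+[290,115];print(n,m.sum(),c,q_of(ray(s,*c,z)))
E
```

```text
ee_pos: [0.5322, -0.1885, 0.1443]
contact_force: [8.2, -1.3, -1.6]
q 0.8592366564419143 0.07625386386021948
ee_pos: [0.5291, -0.188, 0.1426]
contact_force: [0.8, 0.5, -0.0]
ee_pos: [0.5315, -0.1886, 0.2689]
contact_force: [0.4, 0.1, 0.9]
orange 81 [317.71604938 142.59259259] (np.float64(0.8995396587543305), np.float64(0.0840815971949433))
green 25 [327.56 154.16] (np.float64(0.8382361534234297), np.float64(0.1175316682541777))
```

View pics/set.png

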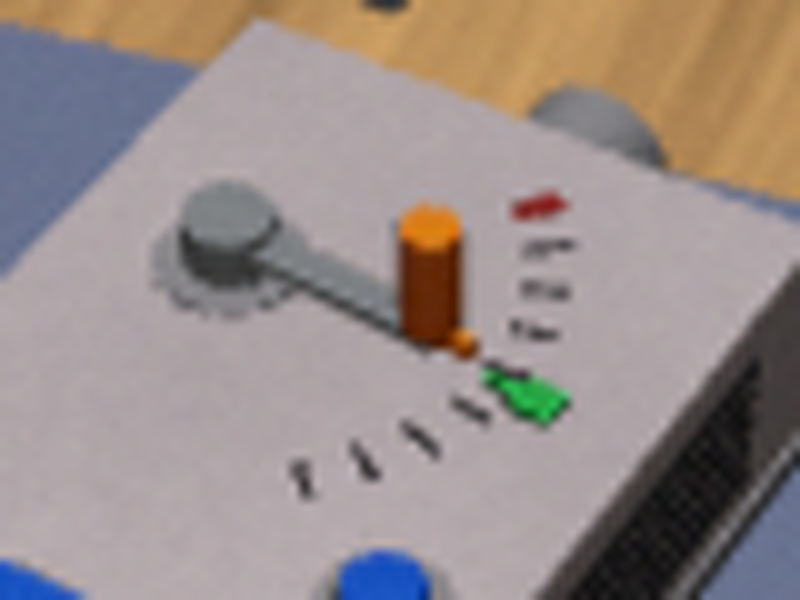

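The lever is close to the marker: knob top at crop (430,228), pointer tip at (466,343), marker tip at (487,375). I'll compute the residual, calibrating against the scale ticks (every π/16) and the knob at the shut stop.

```bash
python3 - <<'E'
from h import *
s=load('side');t=load('top')
piv=np.array([.6057,-.2088])
def q(xy,p=piv):
    d=np.asarray(xy)[:2]-p;return round(3.927-.1958-np.arctan2(d[1],d[0])%(2*np.pi),3),round(np.hypot(*d)*1e3,1)
S=lambda x,y,z,u0=275,v0=115,f=10:ray(s,u0+(x+.5)/f-.5,v0+(y+.5)/f-.5,z)
T=lambda x,y,z:ray(t,300+(x+.5)/5-.5,95+(y+.5)/5-.5,z)
# fit pivot shift in side cam with knob tops: q=0 and now ; plus ticks
tk={0:(540,206),1:(550,247),2:(546,291),3:(535,330),5:(471,409),6:(420,438),7:(365,462),8:(304,479)}
tt={0:(571,333),1:(542,350),2:(510,360),3:(477,366),5:(410,353),6:(378,342),7:(350,320),8:(328,294)}
from scipy.optimize import least_squares
for nm,F,d,g in(('side',S,tk,[(487,373),(528,393),(556,406)]),('top',T,tt,[(432,357),(424,384)])):
    P=np.array([F(*d[k],.1)[:2] for k in d]);a=np.array([3.927-.1958-k*np.pi/16 for k in d])
    f=lambda p:(p[:2]+p[2]*np.c_[np.cos(a+p[3]),np.sin(a+p[3])]-P).ravel()
    r=least_squares(f,[*piv,.105,0]);print(nm,'pivot',r.x.round(4),'res',(r.fun*1e3).round(1).reshape(-1,2).tolist())
    qq=lambda xy:(q(xy,r.x[:2])[0]+r.x[3],q(xy,r.x[:2])[1])
    print(' green',[qq(F(*x,.1)) for x in g])
    if nm=='side':
        print(' knob now',qq(S(430,228,.156)),'knob shut',qq(S(510,68,.156,220,110,5)),'pointer',qq(S(468,344,.11)))
E
```

```text
side pivot [ 0.6037 -0.2092  0.1038 -0.0088] res [[0.1, 0.1], [0.0, 0.1], [-0.4, -0.9], [0.1, 0.8], [0.6, -0.4], [-0.6, 0.1], [-0.2, 0.2], [0.3, -0.1]]
 green [(np.float64(0.8242430561591725), np.float64(98.6)), (np.float64(0.8302430561591725), np.float64(114.4)), (np.float64(0.8312430561591725), np.float64(124.9))]
 knob now (np.float64(0.8892430561591725), np.float64(81.0)) knob shut (np.float64(0.014243056159172532), np.float64(79.8)) pointer (np.float64(0.8362430561591725), np.float64(92.1))
top pivot [ 6.063e-01 -2.080e-01  1.044e-01  3.000e-04] res [[-0.2, -0.1], [0.1, -0.2], [-0.3, -0.2], [0.7, 0.2], [-0.8, 0.6], [1.3, -0.2], [0.1, -0.4], [-0.8, 0.2]]
 green [(np.float64(0.8503181942179817), np.float64(102.0)), (np.float64(0.8613181942179817), np.float64(119.5))]
```

```bash
python3 go.py .55 .2 .27 -15.5
```

```text
t 19.15 pos [ 0.5295 -0.1881  0.2634] F [ 0.3  0.1 -1.1] w 0.0428
target [0.55 0.2  0.27] shift mm [ -86.8 -378.8   -6.8] turn rotvec [ 0.0001 -0.0023 -0.0073]
```

```bash
python3 -m inch '[[[-0.0096,-0.042,0,0,0,0],[-0.0096,-0.042,0,0,0,0],[-0.0096,-0.042,0,0,0,0],[-0.0096,-0.042,0,0,0,0],[-0.0096,-0.042,0,0,0,0]]]'| grep -E 'pos'
python3 -m inch '[[[-0.0096,-0.042,0,0,0,0],[-0.0096,-0.042,0,0,0,0],[-0.0096,-0.042,0,0,0,0],[-0.0096,-0.042,0,0,0,0],[0,0,0,0,0,0]]]'| grep -E 'pos'
cat > q.py <<'E'
from h import *
def q(xy,p,o=0):
    d=np.asarray(xy)[:2]-p;return round(3.927-.1958-np.arctan2(d[1],d[0])%(2*np.pi)+o,3),round(np.hypot(*d)*1e3,1)
def ctr(I,box,kind):
    u0,u1,v0,v1=box;c=I[v0:v1,u0:u1].astype(float);r,g,b=c[...,0],c[...,1],c[...,2]
    w=g-np.maximum(r,b) if kind=='g' else (r-b)
    w=np.clip(w-(25 if kind=='g' else 90),0,None);v,u=np.mgrid[v0:v1,u0:u1];return np.array([(w*u).sum(),(w*v).sum()])/w.sum(),w.sum(),w
for n,p,o,gb,ob in(('top',[.6063,-.2080],.0003,(372,398,160,182),(374,420,135,166)),('side',[.6037,-.2092],-.0088,(315,340,145,165),(295,335,125,158))):
    s=[cam(n) for _ in range(4)];I=np.mean([x['pixels'] for x in s],0);s=s[0]
    c,a,_=ctr(I,gb,'g');print(n,'green',c.round(2),round(a),q(ray(s,*c,.1),p,o))
    c,a,w=ctr(I,ob,'o');print(n,'orange',c.round(2),round(a),[q(ray(s,*c,z),p,o) for z in(.156,.136)])
    k=I[ob[2]:ob[3],ob[0]:ob[1]];top=np.argwhere((k[...,0]>190)&(k[...,0]-k[...,2]>110))
    if len(top):c=top.mean(0)[::-1]+[ob[0],ob[2]];print('  bright top',len(top),c.round(2),q(ray(s,*c,.156),p,o))
    P=cloud(s)[ob[2]:ob[3],ob[0]:ob[1]];m=(w>0)&(P[...,2]>.147)&(P[...,2]<.165)
    if m.any():print('  depth',m.sum(),P[m].mean(0).round(4),q(P[m].mean(0),p,o))
    print('  orange px',np.argwhere(w>0).tolist() if n=='top' else '')
E
python3 q.py
```

```text
ee_pos: [0.5396, 0.0287, 0.2607]
ee_pos: [0.547, 0.2069, 0.2603]
top green [384.48 170.97] 689 (np.float64(0.862), np.float64(118.1))
top orange [389.19 154.27] 1180 [(np.float64(0.867), np.float64(81.8)), (np.float64(0.852), np.float64(75.5))]
  depth 27 [ 0.5274 -0.1857  0.155 ] (np.float64(0.865), np.float64(82.0))
  orange px [[17, 14], [17, 15], [17, 16], [17, 17], [18, 13], [18, 14], [18, 15], [18, 16], [18, 17], [19, 13], [19, 14], [19, 15], [19, 16], [19, 17], [19, 18], [20, 13], [20, 14], [20, 15], [20, 16], [20, 17], [21, 13], [21, 14], [21, 15], [21, 16], [21, 17], [22, 14], [22, 15], [22, 16]]
side green [327.62 154.19] 1351 (np.float64(0.837), np.float64(115.9))
side orange [318.17 138.72] 2573 [(np.float64(0.935), np.float64(86.3)), (np.float64(0.699), np.float64(74.1))]
  bright top 19 [317.68 137.89] (np.float64(0.911), np.float64(82.8))
  depth 27 [ 0.5259 -0.184   0.1541] (np.float64(0.894), np.float64(81.8))
  orange px
```

```bash
python3 go.py .5026 -.0711 .16 -15.5; python3 - <<'E'
from h import *
from q import q
E
python3 - <<'E' 2>/dev/null
from h import *
t=load('top');I=t['pixels'].astype(int)
for v in range(152,176): print(v,[tuple(int(x) for x in (I[v,u,0]-I[v,u,2],I[v,u,1]-I[v,u,0])) for u in range(380,394)])
E
```

```text
t 20.55 pos [0.5502 0.1978 0.2622] F [-0.3  0.  -0.6] w 0.0423
target [ 0.5026 -0.0711  0.16  ] shift mm [ 28.7 271.5 102.4] turn rotvec [ 0.0005 -0.0001 -0.0099]
top green [384.48 170.96] 689 (np.float64(0.862), np.float64(118.1))
top orange [389.18 154.27] 1166 [(np.float64(0.868), np.float64(81.8)), (np.float64(0.853), np.float64(75.5))]
  depth 28 [ 0.5276 -0.1857  0.1548] (np.float64(0.866), np.float64(81.8))
  orange px [[17, 14], [17, 15], [17, 16], [17, 17], [18, 13], [18, 14], [18, 15], [18, 16], [18, 17], [19, 13], [19, 14], [19, 15], [19, 16], [19, 17], [19, 18], [20, 13], [20, 14], [20, 15], [20, 16], [20, 17], [21, 13], [21, 14], [21, 15], [21, 16], [21, 17], [22, 14], [22, 15], [22, 16]]
side green [327.62 154.19] 1354 (np.float64(0.837), np.float64(115.9))
side orange [318.17 138.72] 2583 [(np.float64(0.934), np.float64(86.3)), (np.float64(0.699), np.float64(74.1))]
  bright top 19 [317.68 137.89] (np.float64(0.911), np.float64(82.8))
  depth 26 [ 0.5258 -0.1838  0.1547] (np.float64(0.896), np.float64(81.9))
  orange px 
152 [(1, -3), (1, -6), (0, -5), (0, -3), (0, -4)
[... 2697 characters left out ...]
 [(0, -3), (0, 2), (-10, 35), (-29, 85), (-41, 111), (-37, 105), (-24, 78), (-9, 35), (1, 2), (-1, -4), (-1, -6), (0, -4), (0, -3), (0, -4)]
172 [(1, -5), (-1, 6), (-13, 44), (-31, 90), (-39, 108), (-33, 100), (-19, 69), (-7, 24), (0, 2), (2, -6), (1, -4), (0, -4), (1, -3), (2, -5)]
173 [(1, -2), (-2, 7), (-10, 39), (-23, 77), (-31, 92), (-32, 88), (-15, 53), (-4, 14), (1, -1), (1, -4), (0, -3), (1, -4), (0, -6), (-2, -4)]
174 [(0, -4), (-2, 1), (-3, 16), (-6, 30), (-14, 48), (-18, 53), (-9, 28), (-2, 5), (1, -4), (-2, -5), (2, -6), (1, -4), (1, -4), (0, -4)]
175 [(-1, -3), (0, -2), (1, -2), (-1, 4), (-1, 5), (-4, 11), (-3, 7), (1, -4), (1, -2), (1, -4), (-1, -5), (0, -4), (-1, -2), (0, -3)]
```

In the top image the pointer, column 386.9 at row 161.5, lines up with the pivot and the marker axis to about 0.01 rad. The lever is set, so next is the button.

```bash
python3 -m inch '[[[0.0041,0.0388,0,0,0,0],[0.0041,0.0388,0,0,0,0],[0.0041,0.0388,0,0,0,0],[0.0041,0.0388,0,0,0,0],[0.0041,0.0388,0,0,0,0]]]' 1 | grep -E 'pos'
python3 -m inch '[[[0.0041,0.0388,0,0,0,0],[0.0041,0.0388,0,0,0,0],[0,0,0.03,0,0,0],[0,0,0.03,0,0,0],[0,0,0.03,0,0,0]]]'| grep -E 'pos'
python3 -m inch '[[[0,0,0,0,0,0],[0,0,0,0,0,0]]]'| grep -E 'pos|width'
python3 go.py .5026 -.0711 .14 -15.5
```

```text
ee_pos: [0.5158, 0.0057, 0.2625]
ee_pos: [0.5029, -0.0702, 0.1717]
ee_pos: [0.5029, -0.0697, 0.1729]
gripper_width: -0.0002
t 22.15 pos [ 0.5029 -0.0697  0.1729] F [ 0.7 -0.2  0.7] w -0.0002
target [ 0.5026 -0.0711  0.14  ] shift mm [ 0.1  1.5 32.9] turn rotvec [-0.0001  0.0006 -0.0074]
```

```bash
python3 -m inch '[[[0,0.0013,0.02,0,0,0],[0,0,0.014,0,0,0],[0,0,0,0,0,0]]]'| grep -E 'pos|contact'
python3 -m inch '[[[0,0,0.003,0,0,0],[0,0,0.003,0,0,0],[0,0,0,0,0,0]]]'| grep -E 'pos|contact'
python3 -m inch '[[[0,0,0.002,0,0,0],[0,0,0,0,0,0]]]'| grep -E 'pos|contact'
python3 -m inch '[[[0,0,0.0015,0,0,0],[0,0,0,0,0,0]]]'| grep -E 'pos|contact'
```

```text
ee_pos: [0.5026, -0.0709, 0.1387]
contact_force: [-0.7, -0.2, -0.3]
ee_pos: [0.5035, -0.071, 0.1334]
contact_force: [1.3, 0.6, 2.2]
ee_pos: [0.5033, -0.071, 0.1309]
contact_force: [2.3, 1.3, 3.9]
ee_pos: [0.5033, -0.071, 0.13]
contact_force: [0.3, 0.3, 8.5]
```

The button has bottomed out (z 0.130, force rising). I'll press a little firmer, then release and retreat.

```bash
python3 -m inch '[[[0,0,0.0015,0,0,0],[0,0,0,0,0,0],[0,0,0,0,0,0]]]'| grep -E 'pos|contact'
python3 -m inch '[[[0,0,-0.02,0,0,0],[0,0,-0.03,0,0,0],[0,0,-0.04,0,0,0],[0,0,-0.04,0,0,0],[0,0,0,0,0,0]]]'| grep -E 'pos|contact'
python3 -m inch '[[[-0.0096,-0.04,0,0,0,0],[-0.0096,-0.04,0,0,0,0],[-0.0096,-0.04,0,0,0,0],[-0.0096,-0.04,0,0,0,0],[-0.0096,-0.04,0,0,0,0]]]'| grep -E 'pos|contact'
python3 -m inch '[[[0,0,0,0,0,0],[0,0,0,0,0,0],[0,0,0,0,0,0]]]'| grep -E 'time|contact'
python3 q.py | grep -E 'green|orange \['
python3 - <<'E'
from h import *
P=cloud(load('side'));print('btn z',P[172:175,312:315,2].mean())
E
```

```text
ee_pos: [0.5034, -0.071, 0.1297]
contact_force: [-6.0, 0.1, 21.1]
ee_pos: [0.5045, -0.0711, 0.2626]
contact_force: [0.6, -0.3, -0.1]
ee_pos: [0.5105, 0.1357, 0.2565]
contact_force: [1.1, 0.8, -0.2]
time: 24.75
contact_force: [0.2, 0.7, 0.5]
top green [384.49 170.98] 690 (np.float64(0.861), np.float64(118.2))
top orange [389.19 154.27] 1150 [(np.float64(0.868), np.float64(81.8)), (np.float64(0.853), np.float64(75.5))]
side green [327.62 154.18] 1330 (np.float64(0.837), np.float64(115.9))
side orange [318.14 138.61] 2478 [(np.float64(0.931), np.float64(86.0)), (np.float64(0.693), np.float64(73.8))]
btn z 0.12069806640347568
```

```bash
python3 -c "
from plant import *
print(job_done())"
```

```text
the job is handed in; nothing more can be done
None
```

I shut the lever against its stop, seated the clean filter flush in the slot, set the lever on the green marker to within about 0.01 rad in the top camera (the side camera's knob reading suggested up to 0.05), pressed the start button right down and released it, and handed the job in at about 25 s.

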